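# Find and mark the loose clamp knob

### The arm

A 6-joint arm with a two-finger parallel gripper is mounted at the origin on a cart in front of the work surface, level with it; the furniture and walls round the work are solid. World frame = base frame: x ahead of the robot, y to its left, z up, the work surface at z = 0. Lengths are in m, angles in degrees, forces in N, time in s.
With the tool pointing down it reaches from about 0.275 to 0.875 m from the base axis. Payload 12.5 kg.
Tool frame: the origin (TCP) lies on the centre line of the jaws, within the pads' length; the fingertips stand 17 mm ahead of it and the grasp point (between the pads) lies 2 mm behind it; z points along the fingers, y is the line along which they close (so a half turn about z gives the same grasp; the last joint's range is limited). The gripper opens to 85 mm and grips with 20 to 120 N. Pads are 22 mm wide; open, the fingers measure 114 mm over their backs; the gripper's body (76 mm by 85 mm) begins 54 mm behind the grasp point. The pads swing forward as they close: fully open they stand 13 mm farther back than shut.
Start: joints at [-80.363, 20.094, 94.641, -0, 65.266, -4.847], TCP at [0.138, -0.532, 0.248] pointing down, gripper open.
Joint ranges: [-157.81, 157.81], [-45, 120.19], [0.68, 151.7], [-89.99, 269.99], [4.06, 180], [-164.3, 164.3]. Speed limits (degrees/s): [127.2, 127.2, 159.86, 180, 180, 180].

### API

Orientations are given as [roll, pitch, yaw] about the fixed x, y, z axes, in that order (R = Rz(yaw) Ry(pitch) Rx(roll)).
In Python, from bench import readout, viewer, job gives the robot as it stands.
- The arm moves only by the tool step_arm, never from a script. Its arguments are lists of equal length, an entry for each row: "jaw": the opening, from -1 (shut) to 1 (fully open); "slide": the shift along the tool's x, y, z in m, a list of three; "twist": the turn, a rotation vector about the tool's x, y, z in rad, a list of three. In form: {"jaw": [jaw, ...], "slide": [[tx, ty, tz], ...], "twist": [[ax, ay, az], ...]}. A call has exactly 5 rows; each row shifts and turns the commanded pose from where the row before left it, along the tool's axes as they then stand; what a row does not reach is not made up. A row lasts 1/8 s, in which the tool goes at most 62.5 mm and 10.7 degrees, less where a joint would pass 70% of its speed; a pose out of reach is approached as far as the arm can. A call with a gripper value outside its range is refused whole. The fingers move at their own pace and stop on an object; the grip force is fixed at half the most. Time passes only in rows, so rows that do not move let the fingers close, or fill a call up. It gives the time, the measured TCP pose, the force, the opening and the grip force at its end, in the units of the state.
- readout.sense(): the state, without advancing time (a new reading comes with each control period).
- viewer.capture(name): name is "scene" or "side" or "wrist"; returns the picture (384x512x3 uint8, red, green, blue); there is no depth.
- viewer.camera_model(name): a dict with "fx", "fy", "cx", "cy" (pixels), "world_from_camera" (4x4, takes a point from camera to world coordinates). Camera axes: x right, y up, looking along -z (the intrinsics and any distortion apply to the point x, -y, -z); pixel columns grow to the right and rows downward; lengths in m; the calibration is good to about 2 mm. The wrist camera is an equidistant fisheye: a pixel r from the principal point sees the ray r / f radians off the axis. A picture is of the moment at which its call begins: read the wrist's pose just before it. camera_model takes no time and is no camera call; for the wrist camera it gives the pose at the moment of the call.
- job.close_job(): hands the job in; it is judged then, once.
The state is a dict: "t": time; "joints": joint angles; "joint_velocities": joint speeds; "joint_torque": joint torques, N m; "ee_pos": TCP position; "eef_rot": TCP orientation; "ft_force": force on the tool from outside, world axes, zero at the start; "ft_torque": the same for the moment, N m; "gripper_width": opening from 0.0 (shut) to 1.0 (fully open); "gripper_force": force on a finger pad.
Only numpy, scipy, OpenCV 4.12 (cv2) and the standard library are available. Lean on these libraries where they do the work, as an engineer would, in place of code of your own. Each camera call takes 0.05 s, during which the arm holds its last target. There are 200 camera calls.

### The job

One of the three T-shaped clamp knobs on the jig board has worked loose. Try them by turning each gently anticlockwise (seen from above) to feel which one gives, without forcing a tight one so that its collar turns along. Back the loose one off by about an eighth of a turn (45 degrees), then lay the dark brown wooden marker flat in the bay behind it, and leave everything else where it is.

Things in the scene. Friction and masses are not known exactly. Their poses are not given: they have to be found in the camera images.
- jig: a flat wooden board, 190 x 320 mm and 12 mm thick, screwed to the bench (it cannot move), carrying a row of three steel clamp blocks and behind them (farther from the robot) three marker bays, one per block. The origin is on the bench surface under the middle block's knob axis; x points from the blocks to the bays, y along the row (block a at y = +115 mm, b at 0, c at -115 mm). Each block is 74 x 74 mm, its top 36 mm above the bench
- grip_a (a point): centre of the black bar of the T-shaped clamp knob on block a, 59 mm above the bench, on the upright turning axis. The bar is 56 mm long (this frame's x axis), 15 mm wide (y axis) and 24 mm high, its top 71 mm above the bench; below the bar is only a 14 mm stem with a 24 mm flange directly under the bar (11 to 14 mm above the block), so fingertips may go up to 20 mm below the bar's centre. The three knobs look alike
- knob_a (a joint): turn of knob a in rad, 0 at the start; grows as it is turned anticlockwise seen from above (loosening), and cannot go below 0 or above 1.4. A loose knob turns with about 0.1 N m. A tight one has about 0.1 rad of play and give and then holds until it is forced at about 0.9 N m, where it breaks away and takes its collar along. Half that torque tells them apart safely. Which of the three is loose differs every time and cannot be seen; exactly one is
- collar_a (a joint): turn in rad of the thin notched steel collar, 42 mm across and 3 mm high, on top of block a under the knob. 0 at the start; it stays at 0 unless a tight knob is forced, which drags it along
- bay_a (a point): centre of the floor of the marker bay behind block a: a 66 x 66 mm square of the board inside a rim 4 mm high and 3 mm wide, 95 mm behind the knob's axis (jig's +x); its floor is 12 mm above the bench
- grip_b (a point): centre of the black bar of the T-shaped clamp knob on block b, 59 mm above the bench, on the upright turning axis. The bar is 56 mm long (this frame's x axis), 15 mm wide (y axis) and 24 mm high, its top 71 mm above the bench; below the bar is only a 14 mm stem with a 24 mm flange directly under the bar (11 to 14 mm above the block), so fingertips may go up to 20 mm below the bar's centre. The three knobs look alike
- knob_b (a joint): turn of knob b in rad, 0 at the start; grows as it is turned anticlockwise seen from above (loosening), and cannot go below 0 or above 1.4. A loose knob turns with about 0.1 N m. A tight one has about 0.1 rad of play and give and then holds until it is forced at about 0.9 N m, where it breaks away and takes its collar along. Half that torque tells them apart safely. Which of the three is loose differs every time and cannot be seen; exactly one is
- collar_b (a joint): turn in rad of the thin notched steel collar, 42 mm across and 3 mm high, on top of block b under the knob. 0 at the start; it stays at 0 unless a tight knob is forced, which drags it along
- bay_b (a point): centre of the floor of the marker bay behind block b: a 66 x 66 mm square of the board inside a rim 4 mm high and 3 mm wide, 95 mm behind the knob's axis (jig's +x); its floor is 12 mm above the bench
- grip_c (a point): centre of the black bar of the T-shaped clamp knob on block c, 59 mm above the bench, on the upright turning axis. The bar is 56 mm long (this frame's x axis), 15 mm wide (y axis) and 24 mm high, its top 71 mm above the bench; below the bar is only a 14 mm stem with a 24 mm flange directly under the bar (11 to 14 mm above the block), so fingertips may go up to 20 mm below the bar's centre. The three knobs look alike
- knob_c (a joint): turn of knob c in rad, 0 at the start; grows as it is turned anticlockwise seen from above (loosening), and cannot go below 0 or above 1.4. A loose knob turns with about 0.1 N m. A tight one has about 0.1 rad of play and give and then holds until it is forced at about 0.9 N m, where it breaks away and takes its collar along. Half that torque tells them apart safely. Which of the three is loose differs every time and cannot be seen; exactly one is
- collar_c (a joint): turn in rad of the thin notched steel collar, 42 mm across and 3 mm high, on top of block c under the knob. 0 at the start; it stays at 0 unless a tight knob is forced, which drags it along
- bay_c (a point): centre of the floor of the marker bay behind block c: a 66 x 66 mm square of the board inside a rim 4 mm high and 3 mm wide, 95 mm behind the knob's axis (jig's +x); its floor is 12 mm above the bench
- marker_mid (a point): centre of the marker, a dark brown offcut of wood, 20 x 42 x 12 mm (x, y, z), lying flat to the right of the board on the thin steel sheet that covers the right half of the bench, 2 mm above z = 0, so its centre is at z = 8 mm; about 20 g. (The smaller, paler strip, 20 x 33 x 9 mm, that lies on the board between two bays is not the marker)
- strip: pale wood strip, 20 x 33 x 9 mm, lying on the board between bays a and b; a bystander; origin at the centre of its underside
- screwdriver: screwdriver 210 mm long, lying on the bench in front of the board; a bystander; origin at the centre of its underside

How it is judged (in metres and radians):
On the way:
1. the loose knob is backed off (value of joint any of knob_a, knob_b, knob_c above 0.6 rad), for 0.2 s.
At the end, for the whole second after the job is handed in: the loose knob stands 0.6 to 1.1 rad anticlockwise of where it began, and the marker lies flat in the bay behind that same knob, its centre within 30 mm of the bay's centre and less than 8.5 mm above the bay's floor (((value of joint knob_a between 0.6 and 1.1 rad and horizontal distance between marker_mid and bay_a below 0.03 m and z of marker_mid in the frame of bay_a below 0.0085 m) or (value of joint knob_b between 0.6 and 1.1 rad and horizontal distance between marker_mid and bay_b below 0.03 m and z of marker_mid in the frame of bay_b below 0.0085 m) or (value of joint knob_c between 0.6 and 1.1 rad and horizontal distance between marker_mid and bay_c below 0.03 m and z of marker_mid in the frame of bay_c below 0.0085 m))); the robot touches nothing.
It fails at once if a tight knob was forced: its collar turned by more than 0.05 rad (value of joint any of collar_a, collar_b, collar_c above 0.05 rad).
It fails at once if a bystander (the pale strip or the screwdriver) was moved by more than 40 mm (distance of any of strip, screwdriver from where it was at the start of the episode above 0.04 m).
It also fails if it takes over 72 s, if anything falls off the work surface, if the arm or the gripper's body presses on something with over 40 N, if the wrist force passes 120 N, or if a joint passes its speed limit or range.

## Working session

There is one attempt and no reset: what is moved stays moved. The work goes in short steps, Python scripts to look and compute and a tool call to move; the robot and the scene stay as the last step left them, time stands still between calls to the robot, and variables do not carry over. Pictures are saved under pics/ and viewed, at most 10 in all, crops included, and the job is handed in when it is done.

Besides the shell and the picture viewer there is one more tool, called in YAML: its name, and indented under it one key for each argument. step_arm: Moves the arm, as the interface text tells. Its arguments: {"type":"object","properties":{"jaw":{"type":"array"},"slide":{"type":"array"},"twist":{"type":"array"}},"required":["jaw","slide","twist"]}

```bash
mkdir -p pics; python3 - <<'E'
from bench import readout, viewer
import cv2, numpy as np
for n in ["scene","side"]:
    p=viewer.capture(n); cv2.imwrite(f"pics/{n}0.png",p[:,:,::-1])
    m=viewer.camera_model(n); print(n,{k:(np.round(v,3).tolist() if k=="world_from_camera" else v) for k,v in m.items()})
a,b=[cv2.imread(f"pics/{n}0.png") for n in ["scene","side"]]
cv2.imwrite("pics/both0.png",cv2.resize(np.vstack([a,b]),None,fx=.78,fy=.78)) 
print(readout.sense())
E
ls
```

```text
scene {'fx': 377.58881589251183, 'fy': 377.58881589251183, 'cx': 254.98681384929424, 'cy': 191.6143572877239, 'world_from_camera': [[0.882, 0.286, -0.375, 0.178], [-0.471, 0.557, -0.684, -0.787], [0.013, 0.78, 0.626, 0.662], [0.0, 0.0, 0.0, 1.0]]}
side {'fx': 400.6960087541802, 'fy': 400.6960087541802, 'cx': 252.84085353268685, 'cy': 192.51182031413782, 'world_from_camera': [[-0.956, 0.074, -0.285, 0.252], [-0.293, -0.306, 0.906, 0.676], [-0.02, 0.949, 0.314, 0.366], [0.0, 0.0, 0.0, 1.0]]}
{'t': 0.1, 'joints': array([-8.03628555e+01,  2.01211484e+01,  9.46743746e+01,  1.28159847e-03,
        6.52628980e+01, -4.84578430e+00]), 'joint_velocities': array([-0.00409245, -0.03209707, -0.09416806,  0.00344906,  0.0944321 ,
       -0.01434788]), 'joint_torque': array([ 1.15020044e-03, -5.06830573e+01, -2.91876233e+01, -8.33060426e-05,
        2.62374590e-03, -2.58095348e-06]), 'ee_pos': array([ 0.13754677, -0.53223667,  0.24780597]), 'eef_rot': array([-1.79941886e+02, -6.09434513e-03,  1.44823888e+01]), 'ft_force': array([ 0.53567524,  0.46186887, -0.10017502]), 'ft_torque': array([ 0.07006753, -0.01692863,  0.00217809]), 'gripper_force': 0.0, 'gripper_width': 0.9988057473228499}
pics
```

View pics/scene0.png

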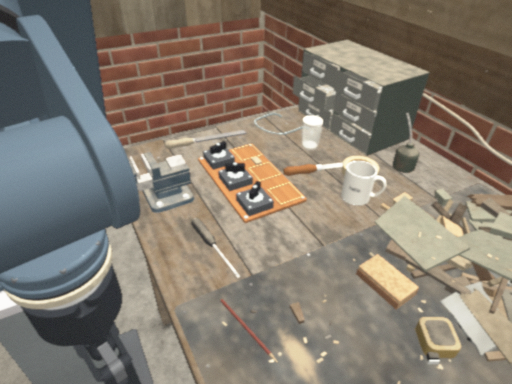

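View pics/side0.png

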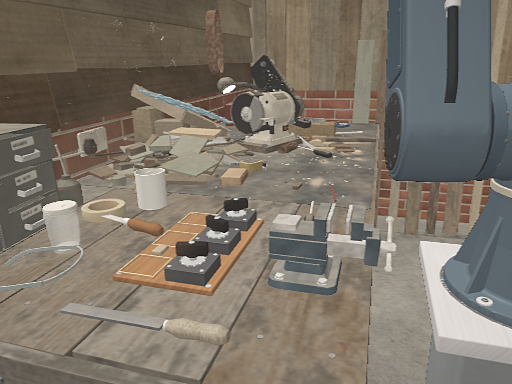

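The scene view shows the orange board with its three knobs at about (218,155), (236,175) and (257,197). The marker is at (297,312), the screwdriver at (215,248), and a vise stands left of the board. The side view shows the three knobs at about (236,205), (217,222) and (190,250).

```bash
cat > h.py <<'E'
import numpy as np, cv2
from bench import readout, viewer
def rays(n,px,m=None):
    m=m or viewer.camera_model(n); px=np.atleast_2d(px).astype(float)
    u=(px[:,0]-m["cx"])/m["fx"]; v=(px[:,1]-m["cy"])/m["fy"]
    if n=="wrist":
        r=np.hypot(u,v)+1e-9; d=np.c_[np.sin(r)*u/r,-np.sin(r)*v/r,-np.cos(r)]
    else: d=np.c_[u,-v,-np.ones_like(u)]
    T=np.array(m["world_from_camera"]); return T[:3,3], d@T[:3,:3].T
def onplane(n,px,z,m=None):
    o,d=rays(n,px,m); return o+d*((z-o[2])/d[:,2])[:,None]
def pix(n,P,m=None):
    m=m or viewer.camera_model(n); T=np.array(m["world_from_camera"])
    c=(np.atleast_2d(P)-T[:3,3])@T[:3,:3]; c=c*[1,-1,-1]
    if n=="wrist":
        r=np.hypot(c[:,0],c[:,1])+1e-9; th=np.arctan2(r,c[:,2]); q=c[:,:2]/r[:,None]*th[:,None]
    else: q=c[:,:2]/c[:,2:]
    return q*[m["fx"],m["fy"]]+[m["cx"],m["cy"]]
def big(mask,k=1):
    c,_=cv2.findContours(mask.astype(np.uint8),cv2.RETR_EXTERNAL,cv2.CHAIN_APPROX_NONE)
    return sorted(c,key=cv2.contourArea)[::-1][:k]
E
python3 - <<'E'
from h import *
for n,roi in [("scene",(190,130,310,225)),("side",(110,200,275,300))]:
    im=cv2.imread(f"pics/{n}0.png"); hsv=cv2.cvtColor(im,cv2.COLOR_BGR2HSV)
    m=cv2.inRange(hsv,(5,120,110),(20,255,255)); x0,y0,x1,y1=roi
    k=np.zeros_like(m);k[y0:y1,x0:x1]=m[y0:y1,x0:x1]
    k=cv2.morphologyEx(k,cv2.MORPH_CLOSE,np.ones((9,9)))
    c=big(k)[0][:,0,:]; P=onplane(n,c,.012)[:,:2]
    r=cv2.minAreaRect((P*1000).astype(np.float32)); print(n,cv2.contourArea(c),r, cv2.boxPoints(r).tolist())
    v=cv2.approxPolyDP(cv2.convexHull(c),4,True)[:,0]; print(v.tolist(),onplane(n,v,.012)[:,:2].round(3).tolist())
im=cv2.imread("pics/scene0.png"); g=im[295:330,280:315]
hsv=cv2.cvtColor(g,cv2.COLOR_BGR2HSV); m=(hsv[...,1]>70)&(g[...,2]>60)
for c in big(m,2):
    c=c[:,0]+[280,295]; P=onplane("scene",c,.014)[:,:2]; print("marker",len(c),c.mean(0),cv2.minAreaRect((P*1000).astype(np.float32)))
print(viewer.camera_model("wrist"))
v=np.hstack([cv2.resize(cv2.imread("pics/scene0.png")[130:230,185:315],None,fx=3,fy=3),np.pad(cv2.resize(im[285:335,270:320],None,fx=6,fy=6),((0,0),(0,0),(0,0)))])
cv2.imwrite("pics/c1.png",v)
E
```

```text
scene 3405.5 ((631.681396484375, -12.406829833984375), (290.27484130859375, 319.0010070800781), 0.08344954252243042) [[486.31182861328125, 146.88211059570312], [486.77642822265625, -172.11856079101562], [777.0509643554688, -171.69577026367188], [776.5863647460938, 147.30490112304688]]
[[199, 160], [249, 146], [309, 164], [305, 200], [244, 221]] [[0.488, 0.139], [0.662, 0.141], [0.777, -0.033], [0.67, -0.169], [0.488, -0.167]]
side 2667.0 ((607.6556396484375, 31.783645629882812), (316.04974365234375, 321.19171142578125), 14.226958274841309) [[415.0087890625, 148.61724853515625], [493.946044921875, -162.72344970703125], [800.302490234375, -85.04995727539062], [721.365234375, 226.29074096679688]]
[[262, 219], [211, 295], [114, 280], [130, 219]] [[0.494, -0.163], [0.486, 0.166], [0.665, 0.168], [0.8, -0.085]]
marker 44 [297.38636364 311.70454545] ((461.93597412109375, -450.6788024902344), (42.301849365234375, 16.919645309448242), 76.17815399169922)
{'fx': 297.3186396354542, 'fy': 297.3186396354542, 'cx': 254.41945334213656, 'cy': 187.85960303652254, 'world_from_camera': array([[ 2.50121885e-01,  9.15665555e-01,  3.14635716e-01,
         2.20071702e-01],
       [-9.68214275e-01,  2.36412342e-01,  8.16720404e-02,
        -5.12882347e-01],
       [ 4.00507665e-04, -3.25062757e-01,  9.45692362e-01,
         3.73012907e-01],
       [ 0.00000000e+00,  0.00000000e+00,  0.00000000e+00,
         1.00000000e+00]])}
```

View pics/c1.png

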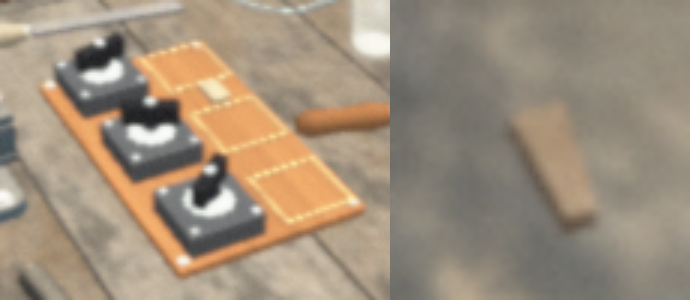

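step_arm:
  jaw: [1,1,1,1,1]
  slide:
    - [0.0325,-0.0274,-0.0033]
    - [0.0325,-0.0274,-0.0033]
    - [0.0325,-0.0274,-0.0033]
    - [0.0325,-0.0274,-0.0033]
    - [0.0325,-0.0274,-0.0033]
  twist:
    - [0,0,0]
    - [0,0,0]
    - [0,0,0]
    - [0,0,0]
    - [0,0,0]

```text
t: 0.72
ee_pos: [0.2612, -0.3579, 0.2648]
eef_rot: [-180.0, 0.0, 14.5]
ft_force: [-0.0, -0.2, 1.3]
gripper_width: 0.999
gripper_force: 0.0
```

step_arm:
  jaw: [1,1,1,1,1]
  slide:
    - [0.0325,-0.0274,-0.0033]
    - [0.0325,-0.0274,-0.0033]
    - [0.0325,-0.0274,-0.0033]
    - [0.0325,-0.0274,-0.0033]
    - [0.0325,-0.0274,-0.0033]
  twist:
    - [0,0,0]
    - [0,0,0]
    - [0,0,0]
    - [0,0,0]
    - [0,0,0]

```text
t: 1.35
ee_pos: [0.3843, -0.1846, 0.2813]
eef_rot: [-180.0, 0.0, 14.5]
ft_force: [-0.1, -0.7, -0.3]
gripper_width: 0.997
gripper_force: 0.0
```

step_arm:
  jaw: [1,1,1,1,1]
  slide:
    - [0.0325,-0.0274,-0.0033]
    - [0.0325,-0.0274,-0.0033]
    - [0.0325,-0.0274,-0.0033]
    - [0.0325,-0.0274,-0.0033]
    - [0.0325,-0.0274,-0.0033]
  twist:
    - [0,0,0.05]
    - [0,0,0.05]
    - [0,0,0.05]
    - [0,0,0.05]
    - [0,0,0.053]

```text
t: 1.98
ee_pos: [0.5238, -0.0249, 0.2977]
eef_rot: [180.0, 0.0, -0.1]
ft_force: [0.9, -0.6, 0.4]
gripper_width: 1.0
gripper_force: 0.0
```

```bash
python3 - <<'E'
from h import *
import json
m=viewer.camera_model("wrist"); m["world_from_camera"]=np.array(m["world_from_camera"]).tolist(); json.dump(m,open("pics/w1.json","w"))
p=viewer.capture("wrist"); cv2.imwrite("pics/w1.png",p[:,:,::-1]); s=readout.sense(); print(s["ee_pos"],s["eef_rot"])
E
```

```text
[ 0.52645879 -0.02240979  0.29791054] [-1.79933490e+02 -7.67951502e-02 -1.88832830e-01]
```

View pics/w1.png

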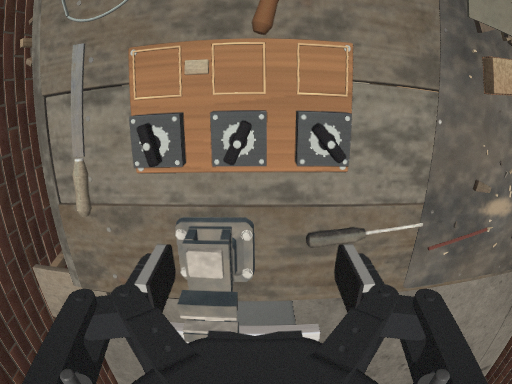

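The wrist view shows the whole board, with blocks at (158,140), (239,139) and (324,139). The bars sit at different angles. The strip is at (196,67), the marker at (482,187), the screwdriver at (365,235) and the vise at (215,255).

```bash
cat > m1.py <<'E'
from h import *
import json
m=json.load(open("pics/w1.json")); im=cv2.imread("pics/w1.png"); hsv=cv2.cvtColor(im,cv2.COLOR_BGR2HSV)
def rect(c,z): 
    P=onplane("wrist",c,z,m)[:,:2]*1000; (cx,cy),(w,h),a=cv2.minAreaRect(P.astype(np.float32))
    if w<h: a+=90
    a=(a+90)%180-90; return np.round([cx,cy,max(w,h),min(w,h),a],1)
k=cv2.inRange(hsv,(5,90,60),(20,255,255)); z=np.zeros_like(k); z[30:180,120:360]=k[30:180,120:360]; z=cv2.morphologyEx(cv2.morphologyEx(z,cv2.MORPH_OPEN,np.ones((3,3))),cv2.MORPH_CLOSE,np.ones((41,41)))
c=cv2.convexHull(big(z)[0])[:,0]; print("board",rect(c,.012))
for nm,x0,x1 in [("a",128,190),("b",206,272),("c",292,356)]:
    roi=np.zeros(im.shape[:2],bool); roi[105:175,x0:x1]=1
    bar=roi&(im.max(2)<45); blk=roi&(hsv[...,1]<70)
    cb=big(bar)[0][:,0]; print(nm,"bar",cv2.contourArea(cb),rect(cb,.059),rect(cb,.071),"blk",rect(cv2.convexHull(big(cv2.morphologyEx(blk.astype(np.uint8),cv2.MORPH_OPEN,np.ones((5,5))))[0])[:,0],.036))
roi=np.zeros(im.shape[:2],bool); roi[172:200,470:500]=1
for c in big(roi&(hsv[...,1]>70),2): print("marker",rect(c[:,0],.010),c[:,0].mean(0))
k2=cv2.inRange(hsv,(12,60,150),(30,160,255)) ; z=np.zeros_like(k2); z[40:102,128:356]=k2[40:102,128:356]
for x0,x1 in [(128,186),(209,270),(293,353)]:
    r=np.argwhere(z[:,x0:x1])[:,::-1]+[x0,0]; print("bay",len(r),rect(r,.016))
E
python3 m1.py; python3 - <<'E'
import sys; sys.path.insert(0,'.')
import cv2,numpy as np
im=cv2.imread("pics/w1.png"); cv2.imwrite("pics/c2.png",np.hstack([cv2.resize(im[100:180,120:360],None,fx=2.6,fy=2.6,interpolation=cv2.INTER_CUBIC),cv2.resize(im[165:205,460:500],(160,208))]))
E
```

```text
board [592.4  -5.8 317.2 199.3 -89.6]
a bar 497.5 [543.3 107.   55.7  25.1  14.6] [545.5 102.6  53.8  24.3  14.6] blk [539.3 111.4  87.2  84.3  89.6]
b bar 491.0 [543.3  -5.3  57.2  19.5 -27.2] [545.5  -6.   55.4  18.8 -27.2] blk [545.   -5.7  73.5  72.8  89.7]
c bar 397.0 [ 543.9 -120.5   59.1   19.    47.4] [ 546.1 -117.4   57.2   18.4   47.4] blk [ 538.9 -124.8   87.6   85.1    1.7]
marker [ 470.6 -428.3   18.3    9.8    6.8] [475.89285714 185.46428571]
marker [ 465.7 -444.9    9.2    3.4   72.6] [481.42857143 187.85714286]
bay 2495 [637.8 108.9  83.4  83.   88.8]
bay 3337 [635.8  -6.5  85.   81.4  -0.7]
bay 2819 [ 6.371e+02 -1.205e+02  8.540e+01  8.320e+01  5.000e-01]
```

View pics/c2.png

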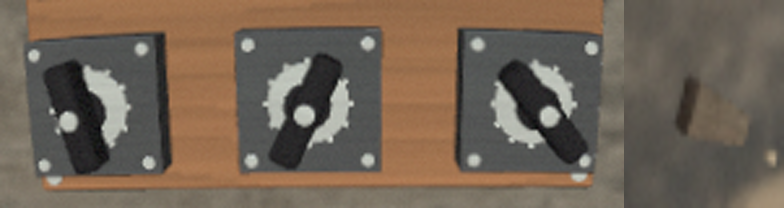

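step_arm:
  jaw: [1,1,1,1,1]
  slide:
    - [0.0085,-0.0082,0.055]
    - [0.0085,-0.0082,0.055]
    - [0,0,0]
    - [0,0,0]
    - [0,0,0]
  twist:
    - [0,0,0]
    - [0,0,0]
    - [0,0,0.155]
    - [0,0,0.155]
    - [0,0,0.16]

```text
t: 2.65
ee_pos: [0.5399, -0.0098, 0.1873]
eef_rot: [180.0, 0.0, -27.2]
ft_force: [0.1, -0.5, -0.0]
gripper_width: 1.0
gripper_force: 0.0
```

step_arm:
  jaw: [0.2,0.2,0.2,0.2,0.2]
  slide:
    - [0,0,0]
    - [0,0,0]
    - [0,0,0]
    - [0,0,0]
    - [0,0,0]
  twist:
    - [0,0,0]
    - [0,0,0]
    - [0,0,0]
    - [0,0,0]
    - [0,0,0]

```text
t: 3.28
ee_pos: [0.5401, -0.0098, 0.1878]
eef_rot: [-180.0, -0.0, -26.9]
ft_force: [1.3, -0.1, -1.1]
gripper_width: 0.598
gripper_force: 0.0
```

```bash
cat > snap.py <<'E'
from h import *
import json,sys
n=sys.argv[1]
m=viewer.camera_model("wrist"); m["world_from_camera"]=np.array(m["world_from_camera"]).tolist(); json.dump(m,open(f"pics/{n}.json","w"))
p=viewer.capture("wrist"); cv2.imwrite(f"pics/{n}.png",p[:,:,::-1]); s=readout.sense(); print(s["ee_pos"],s["eef_rot"],s["ft_torque"])
E
python3 snap.py w2
```

```text
[ 0.54015446 -0.00980501  0.18780399] [-1.79998233e+02 -2.67672559e-03 -2.69207213e+01] [-0.00691146  0.02404366  0.00050246]
```

View pics/w2.png

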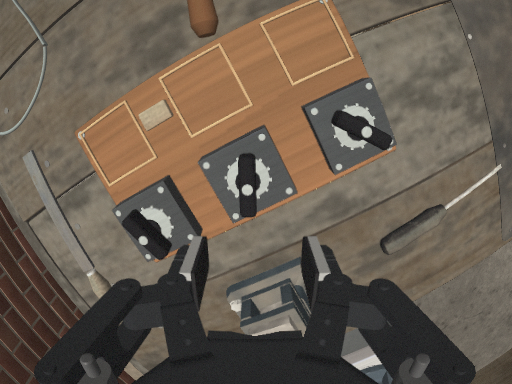

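The wrist close-up shows bar b upright in the image at (248,185), so the yaw is nearly aligned. Bar c is at (362,130) and bar a at (148,235).

```bash
cat > bars.py <<'E'
from h import *
import json,sys
n=sys.argv[1]; m=json.load(open(f"pics/{n}.json")); im=cv2.imread(f"pics/{n}.png"); hsv=cv2.cvtColor(im,cv2.COLOR_BGR2HSV)
J=np.array([.5435,-.006]); 
for nm,y in zip("abc",[.115,0,-.115]):
    u,v=pix("wrist",[[*(J+[0,y]),.059]],m)[0]; R=int(round(np.linalg.norm(pix("wrist",[[*(J+[.032,y]),.059]],m)[0]-[u,v])))
    roi=np.zeros(im.shape[:2],np.uint8); cv2.circle(roi,(int(u),int(v)),int(R*1.1),1,-1)
    bar=cv2.morphologyEx(((roi>0)&(im.max(2)<38)).astype(np.uint8),cv2.MORPH_CLOSE,np.ones((3,3)))
    c=big(bar)[0]; k=np.zeros_like(bar); cv2.drawContours(k,[c],-1,1,-1)
    q=cv2.convexHull(c)[:,0]; k2=np.zeros_like(bar); cv2.fillConvexPoly(k2,q,1)
    P=onplane("wrist",np.argwhere(k2)[:,::-1],.062,m)[:,:2]; mu=P.mean(0); w,V=np.linalg.eigh(np.cov((P-mu).T)); d=V[:,1]
    col=(roi>0)&(im.min(2)>150)&(hsv[...,1]<40); cc=np.argwhere(col)[:,::-1]
    (ex,ey),er=cv2.minEnclosingCircle(cc.astype(np.float32))
    print(nm,"c",mu.round(4),"L,W",(np.sqrt(12*w)*1000).round(1),"ang",round((np.degrees(np.arctan2(d[1],d[0]))+90)%180-90,1))
E
python3 bars.py w1; python3 bars.py w2
```

```text
a c [0.542  0.1055] L,W [20.2 50.7] ang 6.7
b c [ 0.544  -0.0068] L,W [14.8 54.8] ang -25.3
c c [ 0.5438 -0.1191] L,W [15.5 54.4] ang 42.0
a c [0.5451 0.1021] L,W [20.3 51.4] ang 10.0
b c [ 0.5477 -0.0088] L,W [13.  53.7] ang -21.2
c c [ 0.5463 -0.116 ] L,W [12.7 56.4] ang 36.2
```

```bash
python3 - <<'E'
from h import *
import json
m=json.load(open("pics/w2.json")); im=cv2.imread("pics/w2.png"); g=im.max(2)
for r in range(152,218,5):
    x=np.where(g[r,225:270]<45)[0]+225; print(r,x.min() if len(x) else None,x.max() if len(x) else None)
v=cv2.resize(im[110:270,110:400],None,fx=2.7,fy=2.7,interpolation=cv2.INTER_CUBIC); cv2.imwrite("pics/c3.png",v)
for nm,y in zip("abc",[.109,-.006,-.121]): print(nm,pix("wrist",[[.5435,y,.037],[.5435,y,.071]],m).round(1).tolist())
E
```

```text
152 None None
157 239 254
162 238 253
167 239 254
172 239 254
177 237 257
182 236 256
187 237 257
192 240 254
197 240 255
202 240 255
207 240 255
212 240 255
217 None None
a [[153.4, 224.7], [143.1, 239.8]]
b [[248.3, 177.9], [247.6, 189.5]]
c [[354.6, 126.8], [367.1, 132.0]]
```

View pics/c3.png

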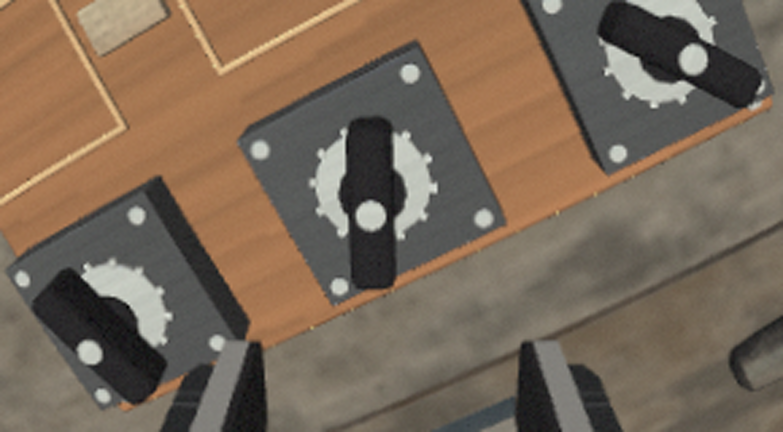

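```bash
python3 - <<'E'
from h import *
import json
m=json.load(open("pics/w2.json"))
for nm,s in [("b",[(349,125),(352,283)]),("b",[(392,125),(394,283)]),("c",[(615,2),(762,75)]),("c",[(600,38),(745,107)]),("a",[(36,305),(135,402)]),("a",[(72,270),(165,360)])]:
    P=onplane("wrist",np.array(s)/2.7+110,.071,m)[:,:2]; d=P[0]-P[1]; print(nm,P.round(4).tolist(),np.degrees(np.arctan2(d[1],d[0])).round(1))
# auto edges: Hough-free: fit line to contour points per long side
im=cv2.imread("pics/w2.png"); g=(im.max(2)<40).astype(np.uint8)
for nm,(u,v) in dict(a=(143,240),b=(247,190),c=(367,132)).items():
    k=np.zeros_like(g); cv2.circle(k,(u,v-2),34,1,-1); k&=g
    c=big(cv2.morphologyEx(k,cv2.MORPH_CLOSE,np.ones((5,5))))[0][:,0]
    P=onplane("wrist",c,.071,m)[:,:2]*1000; r=cv2.minAreaRect(P.astype(np.float32)); e=cv2.fitEllipse(P.astype(np.float32)); print(nm,np.round(r[0]+r[1]+(r[2],),1),np.round(e[0]+e[1]+(e[2],),1))
E
```

```text
b [[0.5727, -0.0133], [0.5252, 0.0107]] -26.8
b [[0.5666, -0.0251], [0.5189, -0.0016]] -26.2
c [[0.5711, -0.104], [0.5287, -0.1415]] 41.6
c [[0.5628, -0.095], [0.5213, -0.1319]] 41.7
a [[0.5675, 0.1174], [0.5181, 0.1056]] 13.4
a [[0.5725, 0.0962], [0.5282, 0.0847]] 14.6
a [546.7  99.1  53.5  29.8  14.3] [547.6 100.9  27.7  60.2 103.1]
b [546.5  -6.9  18.8  56.4  62. ] [546.9  -7.1  15.9  64.7  64.2]
c [ 546.1 -118.5   55.8   17.7   40.1] [ 547.2 -117.5   15.    65.7  130.4]
```

Predicted knob pins and collars agree with the picture to under 1 px. Bar angles are a 14°, b −26.6° and c 41.6°. Descending on b first.

step_arm:
  jaw: [0.2,0.2,0.2,0.2,0.2]
  slide:
    - [0.0013,-0.0049,0.03]
    - [0,0,0.03]
    - [0,0,0.03]
    - [0,0,0.028]
    - [0,0,0]
  twist:
    - [0,0,0]
    - [0,0,0]
    - [0,0,0]
    - [0,0,0]
    - [0,0,0]

```text
t: 3.95
ee_pos: [0.5425, -0.0059, 0.0683]
eef_rot: [179.9, 0.2, -26.9]
ft_force: [0.9, -0.0, 0.4]
gripper_width: 0.6
gripper_force: 0.0
```

step_arm:
  jaw: [-0.3,-0.45,-0.6,-0.8,-1]
  slide:
    - [0,0,0]
    - [0,0,0]
    - [0,0,0]
    - [0,0,0]
    - [0,0,0]
  twist:
    - [0,0,0]
    - [0,0,0]
    - [0,0,0]
    - [0,0,0]
    - [0,0,0]

```text
t: 4.58
ee_pos: [0.5447, -0.005, 0.0712]
eef_rot: [-179.9, -0.1, -26.9]
ft_force: [2.5, 9.6, 6.8]
gripper_width: 0.158
gripper_force: 59.9
```

step_arm:
  jaw: [-1,-1,-1,-1,-1]
  slide:
    - [0,0,0]
    - [0,0,0]
    - [0,0,0]
    - [0,0,0]
    - [0,0,0]
  twist:
    - [0,0,0]
    - [0,0,0]
    - [0,0,0]
    - [0,0,0]
    - [0,0,0]

```text
t: 5.2
ee_pos: [0.5447, -0.005, 0.0712]
eef_rot: [-179.9, -0.1, -26.9]
ft_force: [2.3, 9.0, 6.4]
gripper_width: 0.16
gripper_force: 59.9
```

```bash
cat > s.py <<'E'
from bench import readout
s=readout.sense()
for k in ["t","ee_pos","eef_rot","ft_force","ft_torque","joint_torque","gripper_width","gripper_force"]: print(k,s[k].round(4) if hasattr(s[k],"round") else s[k])
E
python3 s.py
```

```text
t 5.2
ee_pos [ 0.5447 -0.005   0.0712]
eef_rot [-1.798705e+02 -1.458000e-01 -2.688220e+01]
ft_force [2.342  8.9627 6.376 ]
ft_torque [ 1.6166 -0.2901  0.4971]
joint_torque [ -5.8916 -51.7262 -18.5966  -1.3137   0.1794   0.5645]
gripper_width 0.15954897973359247
gripper_force 59.88992929458618
```

step_arm:
  jaw: [-1,-1,-1,-1,-1]
  slide:
    - [0,-0.0015,0]
    - [0,0,0]
    - [0,0,0]
    - [0,0,0]
    - [0,0,0]
  twist:
    - [0,0,0]
    - [0,0,-0.01]
    - [0,0,-0.01]
    - [0,0,0]
    - [0,0,0]

```text
t: 5.82
ee_pos: [0.5448, -0.0048, 0.0712]
eef_rot: [-180.0, -0.1, -25.8]
ft_force: [-1.0, 0.3, 9.7]
gripper_width: 0.16
gripper_force: 59.5
```

```bash
python3 s.py
```

```text
t 5.825
ee_pos [ 0.5448 -0.0048  0.0712]
eef_rot [-1.799746e+02 -9.960000e-02 -2.578230e+01]
ft_force [-1.0337  0.3342  9.7204]
ft_torque [-0.1159  0.4159  0.0019]
joint_torque [ 8.35000e-02 -5.08344e+01 -1.96870e+01  1.48100e-01 -6.03400e-01
  1.56000e-02]
gripper_width 0.15953815576306066
gripper_force 59.533122181892395
```

step_arm:
  jaw: [-1,-1,-1,-1,-1]
  slide:
    - [0,0,0]
    - [0,0,0]
    - [0,0,0]
    - [0,0,0]
    - [0,0,0]
  twist:
    - [0,0,-0.015]
    - [0,0,-0.015]
    - [0,0,-0.01]
    - [0,0,0]
    - [0,0,0]

```text
t: 6.45
ee_pos: [0.5448, -0.0047, 0.0712]
eef_rot: [-180.0, -0.1, -23.5]
ft_force: [-1.7, -0.3, 9.3]
gripper_width: 0.164
gripper_force: 59.5
```

```bash
python3 s.py | grep -E "rot|tor|for"
```

```text
eef_rot [-1.799646e+02 -1.051000e-01 -2.351450e+01]
ft_force [-1.6644 -0.3003  9.2886]
ft_torque [-0.055   0.3622 -0.1437]
joint_torque [-2.60000e-03 -5.08995e+01 -1.96242e+01 -5.48000e-02 -5.51700e-01
gripper_force 59.50457811355591
```

step_arm:
  jaw: [-1,-1,-1,-1,-1]
  slide:
    - [0,0,0]
    - [0,0,0]
    - [0,0,0]
    - [0,0,0]
    - [0,0,0]
  twist:
    - [0,0,-0.01]
    - [0,0,-0.01]
    - [0,0,-0.01]
    - [0,0,0]
    - [0,0,0]

```text
t: 7.08
ee_pos: [0.5448, -0.0047, 0.0712]
eef_rot: [-180.0, -0.1, -21.8]
ft_force: [-1.7, 0.2, 8.5]
gripper_width: 0.159
gripper_force: 59.6
```

```bash
python3 s.py | grep -E "rot|tor|for"
```

```text
eef_rot [-1.799578e+02 -1.026000e-01 -2.182750e+01]
ft_force [-1.6674  0.1696  8.5386]
ft_torque [-0.0762  0.3877 -0.4335]
joint_torque [  0.1692 -50.9319 -19.5886  -0.2626  -0.5223  -0.4398]
gripper_force 59.56699311733246
```

b is tight: torque climbs to 0.43 N·m by about 0.09 rad. Turning it back, letting go, and moving to a.

step_arm:
  jaw: [-1,-1,-1,-0.4,0.2]
  slide:
    - [0,0,0]
    - [0,0,0]
    - [0,0,0]
    - [0,0,0]
    - [0,0,0]
  twist:
    - [0,0,0.03]
    - [0,0,0.03]
    - [0,0,0.01]
    - [0,0,0]
    - [0,0,0]

```text
t: 7.7
ee_pos: [0.5443, -0.0047, 0.07]
eef_rot: [-180.0, -0.0, -25.8]
ft_force: [0.6, 0.4, 0.2]
gripper_width: 0.496
gripper_force: 0.0
```

step_arm:
  jaw: [0.2,0.2,0.2,0.2,0.2]
  slide:
    - [0,0,0]
    - [0,0,-0.03]
    - [0,0,-0.03]
    - [-0.025,-0.0518,0]
    - [-0.025,-0.0518,0]
  twist:
    - [0,0,0]
    - [0,0,0]
    - [0,0,0]
    - [0,0,0]
    - [0,0,0]

```text
t: 8.32
ee_pos: [0.5444, 0.1114, 0.1303]
eef_rot: [-180.0, -0.0, -25.9]
ft_force: [2.0, 0.4, 0.2]
gripper_width: 0.597
gripper_force: 0.0
```

step_arm:
  jaw: [0.2,0.2,0.2,0.2,0.2]
  slide:
    - [0,0,0]
    - [0,0,0]
    - [0,0,0]
    - [0,0,0]
    - [0,0,0]
  twist:
    - [0,0,-0.14]
    - [0,0,-0.14]
    - [0,0,-0.14]
    - [0,0,-0.14]
    - [0,0,-0.138]

```text
t: 8.95
ee_pos: [0.5442, 0.1104, 0.1297]
eef_rot: [-180.0, 0.0, 14.5]
ft_force: [0.2, 0.7, 0.5]
gripper_width: 0.6
gripper_force: 0.0
```

```bash
python3 s.py; python3 snap.py w3; python3 - <<'E'
from h import *
import json
m=json.load(open("pics/w3.json")); im=cv2.imread("pics/w3.png"); T=np.array([.5448,.1102])
print(pix("wrist",[[*T,.037],[*T,.071]],m)); g=im.max(2)
u,v=pix("wrist",[[*T,.071]],m)[0]
for r in range(int(v)-40,int(v)+50,8):
    x=np.where(g[r,int(u)-35:int(u)+35]<45)[0]+int(u)-35; print(r,x.min() if len(x) else None,x.max() if len(x) else None)
E
```

```text
t 8.95
ee_pos [0.5442 0.1104 0.1297]
eef_rot [-1.799982e+02  1.000000e-02  1.446870e+01]
ft_force [0.2449 0.747  0.4879]
ft_torque [0.0283 0.0354 0.0157]
joint_torque [ 2.18000e-02 -5.46347e+01 -2.41659e+01  4.00000e-04  1.20000e-03
  1.81120e+00]
gripper_width 0.6004989044309905
gripper_force 0.0
[0.54420429 0.11035465 0.12971049] [-1.79999378e+02  9.86507014e-03  1.48313243e+01] [-0.01713151 -0.00966092 -0.04749178]
[[252.17420404 199.03138179]
 [251.8930435  217.06666607]]
177 242 262
185 242 262
193 242 262
201 239 265
209 238 266
217 242 262
225 242 262
233 242 262
241 243 262
249 244 260
257 None None
265 None None
```

View pics/w3.png

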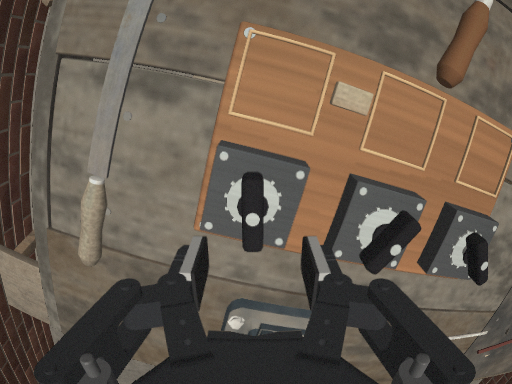

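Bar a is vertical in the image at (252,215), as predicted. Descending and gripping.

step_arm:
  jaw: [0.2,0.2,0.2,-0.4,-0.6]
  slide:
    - [0,0,0.03]
    - [0,0,0.029]
    - [0,0,0]
    - [0,0,0]
    - [0,0,0]
  twist:
    - [0,0,0]
    - [0,0,0]
    - [0,0,0]
    - [0,0,0]
    - [0,0,0]

```text
t: 9.62
ee_pos: [0.5449, 0.1106, 0.072]
eef_rot: [-180.0, -0.1, 14.2]
ft_force: [-2.9, 11.7, 5.0]
gripper_width: 0.206
gripper_force: 5.6
```

step_arm:
  jaw: [-0.8,-1,-1,-1,-1]
  slide:
    - [0,0,0]
    - [0,0,0]
    - [0,0,0]
    - [0,0,0]
    - [0,0,0]
  twist:
    - [0,0,0]
    - [0,0,0]
    - [0,0,0]
    - [0,0,0]
    - [0,0,0]

```text
t: 10.25
ee_pos: [0.5446, 0.1117, 0.0724]
eef_rot: [-179.9, -0.1, 14.2]
ft_force: [-3.6, 10.0, 7.7]
gripper_width: 0.157
gripper_force: 59.8
```

```bash
python3 s.py
```

```text
t 10.25
ee_pos [0.5446 0.1117 0.0724]
eef_rot [-1.799196e+02 -1.165000e-01  1.418730e+01]
ft_force [-3.6308  9.972   7.6995]
ft_torque [1.6722 0.6255 0.1482]
joint_torque [ -6.3615 -52.7476 -20.6571  -1.8048  -0.6513   0.142 ]
gripper_width 0.1567240390256254
gripper_force 59.82356250286102
```

Shift in y to unload (ty −0.0017), then turn 0.04.

step_arm:
  jaw: [-1,-1,-1,-1,-1]
  slide:
    - [0,-0.0017,0]
    - [0,0,0]
    - [0,0,0]
    - [0,0,0]
    - [0,0,0]
  twist:
    - [0,0,0]
    - [0,0,-0.015]
    - [0,0,-0.015]
    - [0,0,-0.01]
    - [0,0,0]

```text
t: 10.88
ee_pos: [0.5446, 0.112, 0.0724]
eef_rot: [180.0, -0.1, 16.5]
ft_force: [-2.6, -0.9, 7.9]
gripper_width: 0.158
gripper_force: 60.0
```

```bash
python3 s.py | grep -E "rot|tor|for"
```

```text
eef_rot [ 1.799746e+02 -1.205000e-01  1.647490e+01]
ft_force [-2.5795 -0.8811  7.9042]
ft_torque [-0.265   0.2326 -0.0571]
joint_torque [  0.1083 -52.9445 -20.4323   0.0893  -0.4744  -0.1705]
gripper_force 59.95685040950775
```

step_arm:
  jaw: [-1,-1,-1,-1,-1]
  slide:
    - [0,0,0]
    - [0,0,0]
    - [0,0,0]
    - [0,0,0]
    - [0,0,0]
  twist:
    - [0,0,-0.015]
    - [0,0,-0.015]
    - [0,0,-0.01]
    - [0,0,0]
    - [0,0,0]

```text
t: 11.5
ee_pos: [0.5445, 0.1121, 0.0724]
eef_rot: [180.0, -0.1, 18.7]
ft_force: [-2.8, -0.3, 6.8]
gripper_width: 0.157
gripper_force: 60.1
```

```bash
python3 s.py | grep -E "rot|tor|for"
```

```text
eef_rot [ 1.799835e+02 -1.227000e-01  1.871630e+01]
ft_force [-2.7614 -0.3355  6.8198]
ft_torque [-0.2938  0.2083 -0.4462]
joint_torque [  0.307  -52.932  -20.4597  -0.1785  -0.4889  -0.458 ]
gripper_force 60.061583518981934
```

a is tight too. Turning it back, releasing, and moving on to c.

step_arm:
  jaw: [-1,-1,-1,-0.4,0.2]
  slide:
    - [0,0,0]
    - [0,0,0]
    - [0,0,0]
    - [0,0,0]
    - [0,0,0]
  twist:
    - [0,0,0.03]
    - [0,0,0.03]
    - [0,0,0.02]
    - [0,0,0]
    - [0,0,0]

```text
t: 12.12
ee_pos: [0.544, 0.112, 0.0712]
eef_rot: [180.0, -0.0, 14.2]
ft_force: [0.7, 0.0, 0.4]
gripper_width: 0.502
gripper_force: 0.0
```

step_arm:
  jaw: [0.2,0.2,0.2,0.2,0.2]
  slide:
    - [0,0,0]
    - [0,0,-0.03]
    - [0,0,-0.03]
    - [-0.014,0.0563,0]
    - [-0.014,0.0563,0]
  twist:
    - [0,0,0]
    - [0,0,0]
    - [0,0,0]
    - [0,0,0]
    - [0,0,0]

```text
t: 12.75
ee_pos: [0.5444, -0.005, 0.1313]
eef_rot: [180.0, -0.1, 14.3]
ft_force: [0.0, 0.2, -0.2]
gripper_width: 0.599
gripper_force: 0.0
```

step_arm:
  jaw: [0.2,0.2,0.2,0.2,0.2]
  slide:
    - [-0.014,0.0563,0]
    - [-0.014,0.0563,0]
    - [0,0,0]
    - [0,0,0]
    - [0,0,0]
  twist:
    - [0,0,0]
    - [0,0,0]
    - [0,0,-0.16]
    - [0,0,-0.16]
    - [0,0,-0.158]

```text
t: 13.38
ee_pos: [0.5447, -0.1202, 0.1307]
eef_rot: [-180.0, 0.0, 41.9]
ft_force: [0.1, -0.0, 0.0]
gripper_width: 0.601
gripper_force: 0.0
```

```bash
python3 snap.py w4; python3 - <<'E'
from h import *
import json
m=json.load(open("pics/w4.json")); im=cv2.imread("pics/w4.png"); T=np.array([.5448,-.120])
print(pix("wrist",[[*T,.037],[*T,.071]],m)); g=im.max(2)
u,v=pix("wrist",[[*T,.071]],m)[0]
for r in range(int(v)-45,int(v)+45,6):
    x=np.where(g[r,int(u)-35:int(u)+35]<45)[0]+int(u)-35; print(r,x.min() if len(x) else None,x.max() if len(x) else None)
E
```

```text
[ 0.54472916 -0.12014159  0.13073625] [-1.79990774e+02  2.62875443e-03  4.23011356e+01] [-6.46880620e-05  5.66157752e-02 -5.76438444e-02]
[[251.43965001 197.65889052]
 [251.04395362 215.44607207]]
170 245 257
176 242 261
182 241 261
188 241 261
194 241 261
200 237 263
206 238 265
212 239 262
218 241 260
224 241 260
230 240 260
236 240 260
242 241 259
248 246 256
254 None None
```

step_arm:
  jaw: [0.2,0.2,0.2,-0.4,-0.6]
  slide:
    - [0,0,0.03]
    - [0,0,0.03]
    - [0,0,0]
    - [0,0,0]
    - [0,0,0]
  twist:
    - [0,0,0]
    - [0,0,0]
    - [0,0,0]
    - [0,0,0]
    - [0,0,0]

```text
t: 14.05
ee_pos: [0.5445, -0.1194, 0.072]
eef_rot: [-179.9, -0.0, 41.5]
ft_force: [-9.9, 15.7, 10.5]
gripper_width: 0.205
gripper_force: 8.6
```

step_arm:
  jaw: [-0.8,-1,-1,-1,-1]
  slide:
    - [0,0,0]
    - [0,0,0]
    - [0,0,0]
    - [0,0,0]
    - [0,0,0]
  twist:
    - [0,0,0]
    - [0,0,0]
    - [0,0,0]
    - [0,0,0]
    - [0,0,0]

```text
t: 14.68
ee_pos: [0.5435, -0.1184, 0.0721]
eef_rot: [-179.8, 0.0, 41.5]
ft_force: [-10.8, 12.0, 14.8]
gripper_width: 0.16
gripper_force: 59.0
```

```bash
python3 s.py
```

```text
t 14.675
ee_pos [ 0.5435 -0.1184  0.0721]
eef_rot [-1.797691e+02  3.420000e-02  4.154620e+01]
ft_force [-10.7637  11.9936  14.7742]
ft_torque [ 2.1237  1.7638 -0.1127]
joint_torque [ -5.4556 -51.3516 -25.4205  -1.6707  -3.5165  -0.0918]
gripper_width 0.15959910094654683
gripper_force 59.048171639442444
```

step_arm:
  jaw: [-1,-1,-1,-1,-1]
  slide:
    - [0,-0.0025,0]
    - [0,0,0]
    - [0,0,0]
    - [0,0,0]
    - [0,0,0]
  twist:
    - [0,0,0]
    - [0,0,-0.02]
    - [0,0,-0.02]
    - [0,0,-0.02]
    - [0,0,0]

```text
t: 15.3
ee_pos: [0.5433, -0.1182, 0.0721]
eef_rot: [180.0, -0.0, 45.0]
ft_force: [-4.4, 2.4, 9.6]
gripper_width: 0.158
gripper_force: 59.8
```

```bash
python3 s.py | grep -E "rot|tor|for"
```

```text
eef_rot [ 1.799707e+02 -2.570000e-02  4.504860e+01]
ft_force [-4.3766  2.4175  9.6299]
ft_torque [ 0.3514  0.7809 -0.0236]
joint_torque [ -0.6979 -52.1867 -21.5457  -0.1     -1.2941  -0.102 ]
gripper_force 59.776750802993774
```

step_arm:
  jaw: [-1,-1,-1,-1,-1]
  slide:
    - [0,0,0]
    - [0,0,0]
    - [0,0,0]
    - [0,0,0]
    - [0,0,0]
  twist:
    - [0,0,-0.015]
    - [0,0,-0.015]
    - [0,0,-0.01]
    - [0,0,0]
    - [0,0,0]

```text
t: 15.92
ee_pos: [0.5433, -0.1181, 0.0721]
eef_rot: [180.0, -0.0, 47.3]
ft_force: [-5.4, 3.0, 8.9]
gripper_width: 0.158
gripper_force: 59.8
```

```bash
python3 s.py | grep -E "rot|tor|for"
```

```text
eef_rot [ 1.79971e+02 -2.41000e-02  4.73254e+01]
ft_force [-5.4022  3.0359  8.9377]
ft_torque [ 0.3653  0.8063 -0.0208]
joint_torque [-7.10300e-01 -5.21480e+01 -2.15874e+01 -1.23200e-01 -1.32550e+00
gripper_force 59.790467619895935
```

c is loose: torque stays near 0.02 N·m at about 0.1 rad. Backing it off by a further 0.73 rad.

step_arm:
  jaw: [-1,-1,-1,-1,-1]
  slide:
    - [0,0,0]
    - [0,0,0]
    - [0,0,0]
    - [0,0,0]
    - [0,0,0]
  twist:
    - [0,0,-0.073]
    - [0,0,-0.073]
    - [0,0,-0.073]
    - [0,0,-0.073]
    - [0,0,-0.073]

```text
t: 16.55
ee_pos: [0.5431, -0.118, 0.0721]
eef_rot: [180.0, -0.0, 68.4]
ft_force: [-5.3, 3.9, 10.1]
gripper_width: 0.16
gripper_force: 59.9
```

step_arm:
  jaw: [-1,-1,-1,-1,-1]
  slide:
    - [0,0,0]
    - [0,0,0]
    - [0,0,0]
    - [0,0,0]
    - [0,0,0]
  twist:
    - [0,0,-0.073]
    - [0,0,-0.073]
    - [0,0,-0.073]
    - [0,0,-0.073]
    - [0,0,-0.073]

```text
t: 17.18
ee_pos: [0.5429, -0.118, 0.0721]
eef_rot: [-180.0, -0.0, 89.3]
ft_force: [-6.8, 3.5, 12.4]
gripper_width: 0.16
gripper_force: 60.1
```

step_arm:
  jaw: [-1,-1,-1,-1,-1]
  slide:
    - [0,0,0]
    - [0,0,0]
    - [0,0,0]
    - [0,0,0]
    - [0,0,0]
  twist:
    - [0,0,0]
    - [0,0,0]
    - [0,0,0]
    - [0,0,0]
    - [0,0,0]

```text
t: 17.8
ee_pos: [0.5429, -0.118, 0.0721]
eef_rot: [-180.0, -0.0, 89.2]
ft_force: [-6.9, 3.6, 12.1]
gripper_width: 0.159
gripper_force: 60.1
```

```bash
python3 s.py
```

```text
t 17.8
ee_pos [ 0.5429 -0.118   0.0721]
eef_rot [-1.799762e+02 -1.720000e-02  8.915940e+01]
ft_force [-6.9286  3.5836 12.0546]
ft_torque [0.5555 1.1598 0.0257]
joint_torque [ -1.055  -51.3445 -22.4761  -0.134   -1.9665   0.0748]
gripper_width 0.15885733385402226
gripper_force 60.0945121049881
```

c turned about 0.83 rad. Releasing, lifting, and going above the marker.

step_arm:
  jaw: [-0.4,0.2,0.2,0.2,0.2]
  slide:
    - [0,0,0]
    - [0,0,0]
    - [0,0,0]
    - [0,0,-0.05]
    - [0,0,-0.05]
  twist:
    - [0,0,0]
    - [0,0,0]
    - [0,0,0]
    - [0,0,0]
    - [0,0,0]

```text
t: 18.42
ee_pos: [0.5429, -0.1182, 0.1718]
eef_rot: [-179.9, -0.0, 89.1]
ft_force: [0.6, -0.2, 0.3]
gripper_width: 0.599
gripper_force: 0.0
```

step_arm:
  jaw: [0.2,0.2,0.2,0.2,0.2]
  slide:
    - [-0.0474,-0.0108,0]
    - [-0.0474,-0.0108,0]
    - [-0.0474,-0.0108,0]
    - [-0.0474,-0.0108,0]
    - [-0.0474,-0.0108,0]
  twist:
    - [0,0,0]
    - [0,0,0]
    - [0,0,0]
    - [0,0,0]
    - [0,0,0]

```text
t: 19.05
ee_pos: [0.4851, -0.3559, 0.1708]
eef_rot: [180.0, 0.0, 89.1]
ft_force: [-0.2, -0.8, 0.3]
gripper_width: 0.601
gripper_force: 0.0
```

step_arm:
  jaw: [0.2,0.2,0.2,0.2,0.2]
  slide:
    - [-0.0474,-0.0108,0]
    - [-0.0474,-0.0108,0]
    - [0,0,0]
    - [0,0,0]
    - [0,0,0]
  twist:
    - [0,0,0]
    - [0,0,0]
    - [0,0,0.11]
    - [0,0,0.11]
    - [0,0,0]

```text
t: 19.68
ee_pos: [0.4625, -0.4489, 0.1706]
eef_rot: [-180.0, -0.0, 76.6]
ft_force: [0.1, -0.5, -0.8]
gripper_width: 0.6
gripper_force: 0.0
```

```bash
python3 snap.py w5; python3 - <<'E'
from h import *
import json
m=json.load(open("pics/w5.json")); print(pix("wrist",[[.463,-.449,.014]],m), pix("wrist",[[.5435,-.119,.071]],m))
E
```

```text
[ 0.46254598 -0.44880246  0.17069298] [-1.79995097e+02 -3.83243306e-03  7.66737546e+01] [-0.07327036 -0.01618933 -0.0045245 ]
[[253.14301387 173.8942632 ]] [[ 254.91763896 -164.31632584]]
```

View pics/w5.png

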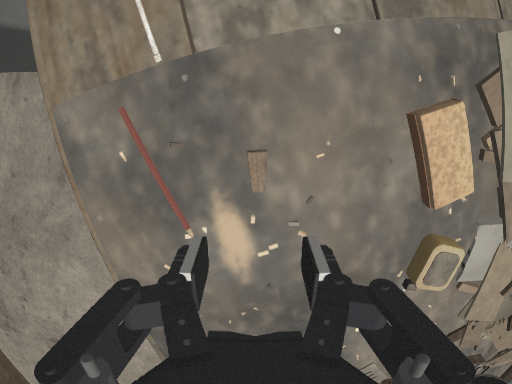

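The marker is at (257,171), nearly vertical in the image, and the predicted point was (253,174). Measuring it precisely.

```bash
python3 - <<'E'
from h import *
import json
m=json.load(open("pics/w5.json")); im=cv2.imread("pics/w5.png"); hsv=cv2.cvtColor(im,cv2.COLOR_BGR2HSV)
r=np.zeros(im.shape[:2],bool); r[140:205,237:277]=1
for st in (60,75):
    k=cv2.morphologyEx((r&(hsv[...,1]>st)).astype(np.uint8),cv2.MORPH_OPEN,np.ones((3,3)))
    c=big(k)[0][:,0]; P=onplane("wrist",c,.012,m)[:,:2]*1000; q=cv2.minAreaRect(P.astype(np.float32)); print(st,np.round(q[0]+q[1]+(q[2],),1),c.min(0),c.max(0))
    C=np.array(q[0])/1000; d=C-[.46255,-.4488]; y=np.radians(76.67); print("tool d",d@[np.cos(y),np.sin(y)],d@[np.sin(y),-np.cos(y)])
E
```

```text
60 [ 466.9 -447.4   42.4   18.6   77.2] [247 150] [266 191]
tool d 0.0023710700498736055 0.003945164203929736Traceback (most recent call last):
  File "<stdin>", line 7, in <module>
IndexError: list index out of range
```

step_arm:
  jaw: [0.2,0.2,0.2,0.2,0.2]
  slide:
    - [0.0024,0.0037,0.045]
    - [0,0,0.045]
    - [0,0,0.035]
    - [0,0,0.0235]
    - [0,0,0]
  twist:
    - [0,0,-0.009]
    - [0,0,0]
    - [0,0,0]
    - [0,0,0]
    - [0,0,0]

```text
t: 20.35
ee_pos: [0.4661, -0.4465, 0.0207]
eef_rot: [-179.9, -0.1, 77.2]
ft_force: [0.0, -1.1, 1.1]
gripper_width: 0.599
gripper_force: 0.0
```

step_arm:
  jaw: [-0.2,-0.4,-0.6,-0.8,-1]
  slide:
    - [0,0,0]
    - [0,0,0]
    - [0,0,0]
    - [0,0,0]
    - [0,0,0]
  twist:
    - [0,0,0]
    - [0,0,0]
    - [0,0,0]
    - [0,0,0]
    - [0,0,0]

```text
t: 20.98
ee_pos: [0.4671, -0.4477, 0.0237]
eef_rot: [179.9, 0.0, 77.1]
ft_force: [-2.8, 2.1, 8.7]
gripper_width: 0.17
gripper_force: 58.1
```

step_arm:
  jaw: [-1,-1,-1,-1,-1]
  slide:
    - [0,0,0]
    - [0,0,0]
    - [0,0,-0.03]
    - [0,0,-0.05]
    - [0,0,-0.05]
  twist:
    - [0,0,0]
    - [0,0,0]
    - [0,0,0]
    - [0,0,0]
    - [0,0,0]

```text
t: 21.6
ee_pos: [0.4666, -0.4472, 0.154]
eef_rot: [-180.0, -0.0, 77.1]
ft_force: [0.3, -0.9, -0.6]
gripper_width: 0.176
gripper_force: 58.5
```

```bash
python3 s.py
```

```text
t 21.6
ee_pos [ 0.4666 -0.4472  0.154 ]
eef_rot [-1.799985e+02 -3.700000e-03  7.705850e+01]
ft_force [ 0.3249 -0.85   -0.6142]
ft_torque [ 0.0057 -0.0566  0.0944]
joint_torque [ 1.38500e-01 -5.97474e+01 -2.55548e+01  3.00000e-04 -1.09170e+00
 -1.00000e-04]
gripper_width 0.17568310433506062
gripper_force 58.528745243093
```

Marker held and lifted. Carrying it to bay c.

step_arm:
  jaw: [-1,-1,-1,-1,-1]
  slide:
    - [0.0447,0.0117,0]
    - [0.0447,0.0117,0]
    - [0.0447,0.0117,0]
    - [0.0447,0.0117,0]
    - [0.0447,0.0117,0]
  twist:
    - [0,0,0]
    - [0,0,0]
    - [0,0,0]
    - [0,0,0]
    - [0,0,0]

```text
t: 22.22
ee_pos: [0.5744, -0.2413, 0.1527]
eef_rot: [180.0, 0.0, 77.1]
ft_force: [0.5, -0.6, -0.3]
gripper_width: 0.167
gripper_force: 58.5
```

step_arm:
  jaw: [-1,-1,-1,-1,-1]
  slide:
    - [0.0447,0.0117,0]
    - [0.0447,0.0117,0]
    - [0.0447,0.0117,0]
    - [0,0,0]
    - [0,0,0]
  twist:
    - [0,0,0]
    - [0,0,0]
    - [0,0,0]
    - [0,0,-0.11]
    - [0,0,-0.11]

```text
t: 22.85
ee_pos: [0.6383, -0.1191, 0.1525]
eef_rot: [180.0, 0.0, 89.9]
ft_force: [-0.1, 0.4, -0.4]
gripper_width: 0.172
gripper_force: 58.5
```

```bash
python3 snap.py w6; python3 s.py | grep -E "wid|force"; python3 - <<'E'
from h import *
import json
m=json.load(open("pics/w6.json")); im=cv2.imread("pics/w6.png"); hsv=cv2.cvtColor(im,cv2.COLOR_BGR2HSV)
for x in (.606,.670):
  print(pix("wrist",[[x,-.087,.016],[x,-.151,.016]],m).round().tolist())
print(pix("wrist",[[.5435,-.119,.071]],m))
k=cv2.inRange(hsv,(12,60,150),(30,160,255)); cs=[c[:,0] for c in big(k[:300],6)]
for c in cs:
    P=onplane("wrist",c,.016,m)[:,:2]*1000; q=cv2.minAreaRect(P.astype(np.float32)); print(np.round(q[0]+q[1]+(q[2],),1))
E
```

```text
[ 0.63815485 -0.11939259  0.15254411] [1.79987240e+02 5.55768926e-03 9.02036266e+01] [-0.05297219  0.04006382 -0.03099928]
ft_force [-0.9288  0.1226 -0.5372]
gripper_width 0.16638116019948074
gripper_force 58.501227868837304
[[217.0, 146.0], [220.0, 211.0]]
[[288.0, 146.0], [286.0, 211.0]]
[[133.13195905 201.04377774]]
[ 5.88e+02 -5.71e+01  1.84e+02  2.09e+02  3.00e-01]
[ 908.3 -125.4  103.4  108.1   18.7]
[533.7  42.8  22.5  78.8  80.6]
[ 4.961e+02 -2.000e-01  0.000e+00  0.000e+00  0.000e+00]
[496.   -4.1   0.    0.    0. ]
[496.1 -28.3   0.    0.    0. ]
```

step_arm:
  jaw: [-1,-1,-1,-1,-1]
  slide:
    - [0,0,0.045]
    - [0,0,0.045]
    - [0,0,0.02]
    - [0,0,0.007]
    - [0,0,0]
  twist:
    - [0,0,0]
    - [0,0,0]
    - [0,0,0]
    - [0,0,0]
    - [0,0,0]

```text
t: 23.52
ee_pos: [0.6386, -0.12, 0.0363]
eef_rot: [179.9, 0.0, 89.6]
ft_force: [0.5, -0.4, 0.0]
gripper_width: 0.168
gripper_force: 58.5
```

step_arm:
  jaw: [-0.55,-0.45,-0.3,-0.1,0]
  slide:
    - [0,0,0]
    - [0,0,0]
    - [0,0,0]
    - [0,0,0]
    - [0,0,0]
  twist:
    - [0,0,0]
    - [0,0,0]
    - [0,0,0]
    - [0,0,0]
    - [0,0,0]

```text
t: 24.15
ee_pos: [0.6381, -0.1198, 0.0353]
eef_rot: [180.0, 0.0, 89.7]
ft_force: [-0.2, -0.3, 0.7]
gripper_width: 0.504
gripper_force: 0.0
```

step_arm:
  jaw: [0,0,0,0,0]
  slide:
    - [0,0,-0.02]
    - [0,0,-0.04]
    - [0,0,-0.05]
    - [0,0,-0.05]
    - [0,0,0]
  twist:
    - [0,0,0]
    - [0,0,0]
    - [0,0,0]
    - [0,0,0]
    - [0,0,0]

```text
t: 24.78
ee_pos: [0.6399, -0.1202, 0.2012]
eef_rot: [179.5, 0.1, 89.7]
ft_force: [-0.1, 0.5, -0.5]
gripper_width: 0.502
gripper_force: 0.0
```

```bash
python3 snap.py w7
```

```text
[ 0.63877428 -0.1199541   0.19830212] [1.79752035e+02 6.16693685e-02 8.96572574e+01] [-0.01093525  0.02089256 -0.0058437 ]
```

View pics/w7.png

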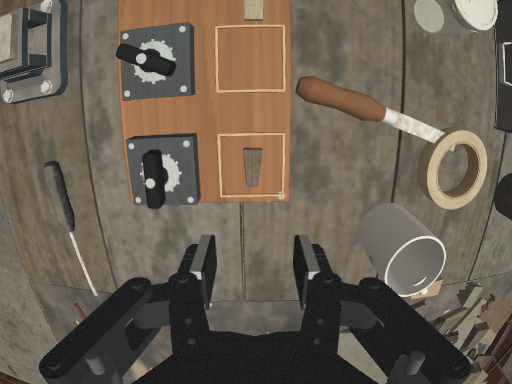

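The final view shows the marker lying flat inside bay c at (253,167). Knob c's bar at (153,178) now lies along y, and the strip and screwdriver have not moved. Handing in.

```bash
python3 -c "
from bench import job; print(job.close_job())"
```

```text
the job is handed in; nothing more can be done
None
```

Knob c was the loose one: I backed it off about 0.83 rad (48°), laid the marker flat in bay c, left tight knobs a and b unforced, and handed the job in; no verdict was returned.

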